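# Sweep the counted nuts off the counting scale into their bin

## Robot

A 6-joint arm with a two-finger parallel gripper is mounted at the origin on the work surface. World frame = base frame: x ahead of the robot, y to its left, z up, the work surface at z = 0. Lengths are in m, angles in rad, forces in N, time in s.
With the tool pointing down it reaches from about 0.35 to 0.975 m from the base axis. Payload 7.1 kg.
Tool frame: the origin (TCP) lies midway between the tips of the shut fingers; the grasp point (between the pads) lies 19 mm behind it; z points along the fingers, y is the line along which they close (so a half turn about z gives the same grasp; the last joint's range is limited). The gripper opens to 88 mm and grips with 3 to 60 N. Pads are 20 mm wide; open, the fingers measure 115 mm over their backs; the gripper's body (75 mm by 178 mm) begins 61 mm behind the grasp point.
Start: joints at [-1.305, 0.423, 1.63, -0, 1.089, -0.019], TCP at [0.176, -0.6, 0.223] pointing down, gripper open.
Joint ranges: [-3, 3], [-0.9, 2.11], [0.09, 2.58], [-1.31, 4.45], [0.11, 2.69], [-2.54, 2.54]. Speed limits (rad/s): [2.39, 2.39, 3.01, 3.14, 3.14, 3.14].

## Interface

Orientations are given as a rotation vector (axis times angle).
In Python, from plant import r gives the robot as it stands. Calls block until the motion is done:
- r.reach(position, orientation): joint-space move of the TCP to a pose.
- r.line_to(position, ori=None, max_speed=0.15): straight line of the TCP; ori=None keeps the orientation; max_speed is the mean speed in m/s.
- r.move_j(angles): joint-space move.
- r.open() and r.close_gripper(squeeze=None): open the fingers fully, or close them until they stop; squeeze is the grip in N (None keeps the last).
- r.wait(seconds).
- r.solve_ik(position, orientation): joint angles nearest the present ones, or None.
- r.observe(): the state.
- r.snapshot(name): name is "scene" or "top"; returns (picture, depth): 420x560x3 uint8, red, green, blue; 420x560 float32, m along the optical axis (not along the pixel's ray), 0 where there is no reading.
- r.calibration(name): a dict with "vertical_fov" (degrees; the focal length in pixels is half the picture's height over the tangent of half this angle, whatever the lens; pixels are square), "cx", "cy" (the principal point, pixels), "eye" and "rotation" of the camera in the world. Camera axes: x right, y up, looking along -z (the intrinsics and any distortion apply to the point x, -y, -z); pixel columns grow to the right and rows downward; lengths in m; the calibration is good to about 2 mm. A picture is of the moment at which its call begins. calibration takes no time and is no camera call.
A pose or a line that the arm cannot do raises r.Unreachable and nothing moves.
- r.finish_job(): hands the job in; it is judged then, once.
The state is a dict: "time": time; "q": joint angles; "qvel": joint speeds; "effort": joint torques, N m; "position": TCP position; "tool_rot": TCP orientation; "ft_force": force on the tool from outside, world axes, zero at the start; "moment": the same for the moment, N m; "width": finger opening in m; "finger_force": force on a finger pad.
Only numpy, scipy, OpenCV 4.12 (cv2) and the standard library are available. Lean on these libraries where they do the work, as an engineer would, in place of code of your own. Each camera call takes 0.05 s, during which the arm holds its last target. There are 200 camera calls.

## Task

The count is done: with your fingertips, sweep the three brass nuts off the counting scale's platter into the blue bin tucked under its edge, sliding them gently over the edge and never pinching or picking one up. Leave the steel check weight standing where it is on the platter, and do not shift either bin or anything else on the bench.

Things in the scene. Friction and masses are not known exactly. Their poses are not given: they have to be found in the camera images.
- scale: Bench counting scale, fixed. Origin on the bench under the platter's middle; its x points away from the robot, its y to the robot's left (within 0.15 rad). Bare flat steel platter, 240 mm (x) by 300 mm (y), top 85 mm above the bench, no rim: nuts slide straight off. Its sloping keypad console, lower than the platter, reaches 200 mm from the origin towards the robot.
- platter (a point): The middle of the platter's top, 85 mm above the bench; axes as the scale's. The three nuts and the check weight stand on it in any order in four lanes along the scale's y, the lanes 42 to 66 mm apart centre to centre, each thing within 85 mm of the middle in y: a straight sweep along the scale's y meets only one of them.
- blue_bin: The nuts' own bin: blue open plastic parts bin, 260 mm (its x) by 170 mm (its y), 68 mm tall, walls and floor 4 mm, 1.6 kg, loose, a few brass nuts (to 20 mm high) in it. Origin: centre of its underside. Axes parallel to the scale's; it stands on the scale's +y or -y side (varies) and its near long wall is tucked 12 mm under the platter's edge, 17 mm below the top, no gap.
- red_bin: Bystander: red open plastic parts bin, 260 mm (its x) by 170 mm (its y), 68 mm tall, walls and floor 4 mm, 1.6 kg, loose, a few steel bolts (to 30 mm high) in it. Origin: centre of its underside. Axes parallel to the scale's; it stands on the other side from the blue bin and its near long wall is tucked 12 mm under the platter's edge, 17 mm below the top, no gap.
- nut1: A loose brass M20 hex nut lying flat on the platter: 30 mm across flats, 35 mm across corners, 16 mm thick, 20 mm bore, 50 to 85 g. Origin at its centre, 8 mm above the platter; z is its bore axis. It slides easily (under 1 N) and drops once its centre passes the platter's edge.
- nut2: A loose brass M20 hex nut lying flat on the platter: 30 mm across flats, 35 mm across corners, 16 mm thick, 20 mm bore, 50 to 85 g. Origin at its centre, 8 mm above the platter; z is its bore axis. It slides easily (under 1 N) and drops once its centre passes the platter's edge.
- nut3: A loose brass M20 hex nut lying flat on the platter: 30 mm across flats, 35 mm across corners, 16 mm thick, 20 mm bore, 50 to 85 g. Origin at its centre, 8 mm above the platter; z is its bore axis. It slides easily (under 1 N) and drops once its centre passes the platter's edge.
- check_weight: A 200 g dark steel check weight with a knob head, standing loose on the platter: 30 mm across, 46 mm tall. Origin at the centre of its underside. It must stay where it is.
- screwdriver: A bystander: orange-handled screwdriver lying on the bench beyond the scale, about 200 mm long and under 35 mm tall.
- pliers: A bystander: red-handled pliers lying flat beyond the scale, about 200 mm long and 14 mm tall.
- spray_bottle: A bystander: white spray bottle with a green trigger head, 72 mm across and 194 mm tall, standing on the bench to the left of the bins and clear of them. Origin at the centre of its underside.
- tape_roll: A bystander: black roll of tape lying flat beyond the scale, 96 mm across, 24 mm tall. Origin at the centre of its underside.
Not all that is in view belongs to the job. Leave any purple look-alike of the nut3 alone.

How it is judged:
At the end, for the whole second after the job is handed in: All three brass nuts lie at rest inside the blue bin (within its walls, centres below 60 mm); the check weight stands upright on the platter within 15 mm of where it was; the red bin and the tools are within 20 mm and the blue bin within 30 mm of where they were (x of nut1 in the frame of blue_bin between -0.126 and 0.126 m and y of nut1 in the frame of blue_bin between -0.081 and 0.081 m and z of each of nut1, nut2, nut3 in the frame of blue_bin below 0.06 m and linear speed of each of nut1, nut2, nut3 below 0.03 m/s and x of nut2 in the frame of blue_bin between -0.126 and 0.126 m and y of nut2 in the frame of blue_bin between -0.081 and 0.081 m and x of nut3 in the frame of blue_bin between -0.126 and 0.126 m and y of nut3 in the frame of blue_bin between -0.081 and 0.081 m and distance of check_weight from where it was at the start of the episode below 0.015 m and angle between check_weight's own z axis and vertical below 0.1 rad and distance of each of red_bin, screwdriver, pliers, spray_bottle, tape_roll from where it was at the start of the episode below 0.02 m and distance of blue_bin from where it was at the start of the episode below 0.03 m); the robot touches nothing.
It fails at once if a brass nut is lifted more than 10 mm off the platter (height (world z) of any of nut1, nut2, nut3 above 0.103 m).
It fails at once if a brass nut is pinched or pressed with more than 35 N (a light push needs under 1 N) (contact force between the fingers and nut1 above 35 N or contact force between the fingers and nut2 above 35 N or contact force between the fingers and nut3 above 35 N).
It fails at once if the check weight is shoved more than 15 mm or tipped (distance of check_weight from where it was at the start of the episode above 0.015 m or angle between check_weight's own z axis and vertical above 0.25 rad).
It fails at once if the red bin or a tool on the bench is shoved more than 20 mm (distance of any of red_bin, screwdriver, pliers, spray_bottle, tape_roll from where it was at the start of the episode above 0.02 m).
It fails at once if the blue bin is shoved more than 30 mm (distance of blue_bin from where it was at the start of the episode above 0.03 m).
It also fails if it takes over 67 s, if anything falls off the work surface, if the arm or the gripper's body presses on something with over 40 N, if the wrist force passes 120 N, or if a joint passes its speed limit or range.

## Working session

There is one attempt and no reset: what is moved stays moved. The work goes in short steps, each a Python script; the robot and the scene stay as the last script left them, time stands still between calls to the robot, and variables do not carry over. Pictures are saved under pics/ and viewed, at most 10 in all, crops included, and the job is handed in when it is done.

```bash
mkdir -p pics; ls; python3 - <<'E'
from plant import r
import cv2,numpy as np
for n in("top","scene"):
    p,d=r.snapshot(n); cv2.imwrite(f"pics/{n}0.png",p[:,:,::-1]); np.savez(f"{n}0.npz",p=p,d=d)
    print(n,r.calibration(n))
print(r.observe())
E
```

```text
pics
top {'vertical_fov': 47.78000733253038, 'cx': 280.2631092378433, 'cy': 209.62366327299958, 'eye': array([0.37655324, 0.11681513, 1.32903966]), 'rotation': array([ 0.12456371, -0.10968098, -1.56834853])}
scene {'vertical_fov': 42.62652041087786, 'cx': 282.4267497058987, 'cy': 215.0708008621606, 'eye': array([1.32254653, 0.05690338, 0.95377461]), 'rotation': array([0.60370986, 0.54729164, 1.45498052])}
{'time': 0.1, 'q': array([-1.30500124e+00,  4.23728327e-01,  1.63059032e+00, -2.70965047e-05,
        1.08863319e+00, -1.90119639e-02]), 'qvel': array([ 1.58529980e-03, -2.18876422e-03, -1.69508176e-03,  1.01426694e-04,
        5.45948566e-05,  1.21249605e-03]), 'effort': array([ 6.09368672e-04, -5.45613742e+01, -2.74325037e+01,  6.45380630e-02,
        1.87882315e-02, -4.12063412e-05]), 'position': array([ 0.17548677, -0.59933717,  0.22201112]), 'tool_rot': array([-3.10845755e+00, -4.45691916e-01,  3.00054723e-04]), 'ft_force': array([-0.20901042, -0.18121582,  0.20319009]), 'moment': array([-0.02794959, -0.00666912, -0.06744386]), 'finger_force': 0.0, 'width': 0.08787274335811665}
```

View pics/top0.png

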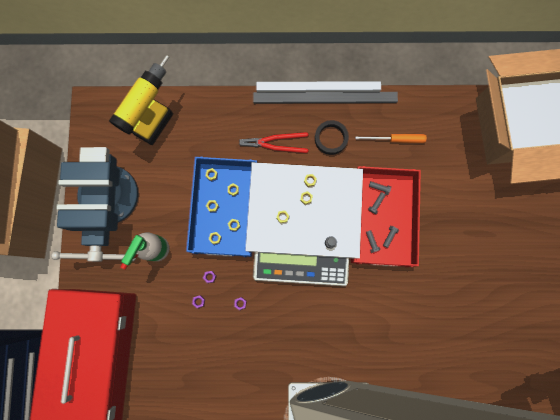

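View pics/scene0.png

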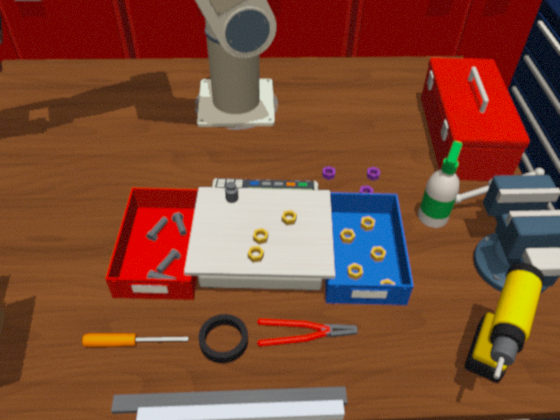

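Top view: the yellow rings on the platter are at (311,181), (306,198) and (283,217), and the check weight is at (331,243). The blue bin is on the left (+y). Possible look-alikes are the five yellow nuts in the blue bin, e.g. (211,174) and (233,225), and the purple rings at (209,277), (198,302) and (240,304) on the bench. I choose the three yellow ones on the platter.

```bash
cat > h.py <<'E'
import cv2,numpy as np
from scipy.spatial.transform import Rotation as R
from plant import r
def ray(n,uv,z):
    c=r.calibration(n); f=210/np.tan(np.radians(c['vertical_fov']/2))
    uv=np.atleast_2d(uv).astype(float)
    d=np.c_[(uv[:,0]-c['cx'])/f,-(uv[:,1]-c['cy'])/f,-np.ones(len(uv))]
    d=R.from_rotvec(c['rotation']).apply(d)
    return (c['eye']+d*((z-c['eye'][2])/d[:,2])[:,None])[:,:2]
def blobs(p,lo,hi,amin):
    m=cv2.inRange(cv2.cvtColor(p,cv2.COLOR_RGB2HSV),lo,hi)
    m=cv2.morphologyEx(m,cv2.MORPH_CLOSE,np.ones((3,3),np.uint8))
    cs=[c for c in cv2.findContours(m,cv2.RETR_EXTERNAL,cv2.CHAIN_APPROX_NONE)[0] if cv2.contourArea(c)>amin]
    return cs
def nuts(n,p,z=.093):
    cs=blobs(p,(18,90,90),(35,255,255),25)
    uv=np.array([cv2.minEnclosingCircle(c)[0] for c in cs]); return uv,ray(n,uv,z)
E
python3 - <<'E'
from h import *
np.set_printoptions(precision=4,suppress=True)
for n in("top","scene"):
    p=np.load(n+"0.npz")['p']
    pl=max(blobs(p,(0,0,185),(180,40,255),2000),key=lambda c:cv2.contourArea(c) if 150<c[:,0,1].mean()<260 else 0)
    b=cv2.boxPoints(cv2.minAreaRect(pl)) if n=="top" else cv2.approxPolyDP(pl,8,True)[:,0]
    w=ray(n,b,.085); print(n,'plat px',b.round(0).tolist()); print(w,'mid',w.mean(0),'sides',np.linalg.norm(w-np.roll(w,-1,0),axis=1))
    # whole-edge fit in world
    wc=ray(n,cv2.convexHull(pl)[:,0],.085).astype(np.float32); print('rect world',cv2.minAreaRect(wc))
    uv,x=nuts(n,p); print(np.c_[uv,x])
    for c in blobs(p,(0,0,0),(180,140,90),40):
        u=c[:,0].mean(0)
        q=ray(n,[u],.1)[0]
        if cv2.contourArea(c)<500 and np.linalg.norm(q-w.mean(0))<.2: print('dark',u,q,cv2.contourArea(c))
p=np.load("top0.npz")['p'][150:270,180:430]
cv2.imwrite("pics/crop.png",cv2.resize(p,None,fx=3,fy=3,interpolation=2)[:,:,::-1])
E
```

```text
top plat px [[244.0, 279.0], [251.0, 162.0], [364.0, 169.0], [357.0, 286.0]]
[[ 0.3817  0.2236]
 [ 0.6938  0.2086]
 [ 0.6746 -0.0967]
 [ 0.3646 -0.0707]] mid [0.5287 0.0662] sides [0.3125 0.3059 0.3112 0.2948]
rect world ((0.5288440585136414, 0.06662793457508087), (0.2981758713722229, 0.311500608921051), 86.40787506103516)
[[214.5    237.5      0.4888   0.3006]
 [233.5    224.5      0.5229   0.2514]
 [282.5    216.5      0.544    0.1227]
 [212.     205.75     0.5729   0.309 ]
 [306.     197.5      0.5946   0.0605]
 [232.5    189.5      0.6165   0.2554]
 [309.5    180.       0.6418   0.0508]
 [211.5    174.       0.6587   0.3122]
 [ 21.     166.       0.6819   0.8254]
 [143.5    107.5      0.845    0.5022]]
dark [299.6067 284.1573] [0.3682 0.079 ] 82.0
scene plat px [[199, 188], [185, 272], [334, 275], [329, 191], [316, 182], [241, 189], [237, 180], [235, 203], [224, 180]]
[[ 0.4413 -0.075 ]
 [ 0.6777 -0.0892]
 [ 0.6947  0.2064]
 [ 0.4591  0.2213]
 [ 0.4288  0.1942]
 [ 0.4471  0.0206]
 [ 0.4173  0.0112]
 [ 0.491   0.0075]
 [ 0.4165 -0.0188]] mid [0.4971 0.0531] sides [0.2368 0.2961 0.2361 0.0406 0.1745 0.0313 0.0738 0.079  0.0614]
rect world ((0.553004264831543, 0.06638568639755249), (0.29866835474967957, 0.26758989691734314), 86.56182861328125)
[[108.0288 338.       0.8247  -0.2134]
 [505.2737 316.5334   0.8059   0.5146]
 [354.6522 270.6739   0.6913   0.2473]
 [377.5    253.       0.6483   0.3003]
 [347.     235.5      0.5997   0.2438]
 [257.     244.5      0.6182   0.0546]
 [367.2    222.8      0.5654   0.2919]
 [288.9    216.9      0.5435   0.1246]]
dark [231.4375 196.4062] [0.4849 0.0002] 72.0
```

View pics/crop.png

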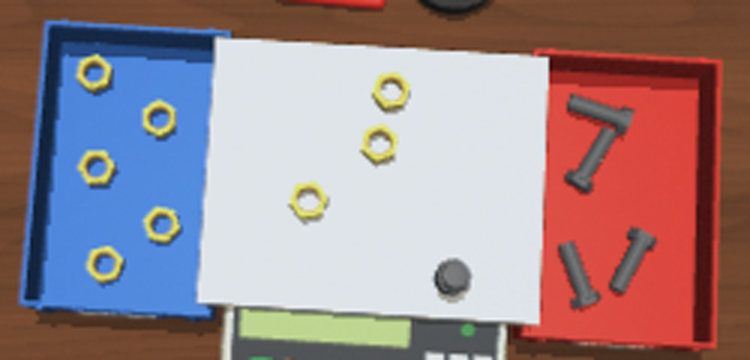

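The crop confirms the choice: three nuts at crop (391,92), (379,145) and (308,202), and the weight at (453,277). The two views agree within 2 mm. The platter measures 236 x 296 mm, with its middle at (0.568, 0.066) and a yaw of -0.06. I'll sweep the farthest nut first.

```bash
cat >> h.py <<'E'
yaw=-.0605; mid=np.array([.568,.066])
ex=np.array([np.cos(yaw),np.sin(yaw)]); ey=np.array([-ex[1],ex[0]])
W=lambda x,y,z:np.r_[mid+x*ex+y*ey,z]
S=lambda p:np.c_[(p-mid)@ex,(p-mid)@ey]
def ori(s):
    y=np.r_[s*ex,0]; z=np.array([0,0,-1.]); return R.from_matrix(np.c_[np.cross(y,z),y,z]).as_rotvec()
def best():
    o=[(ori(s),r.solve_ik(W(.03,0,.16),ori(s))) for s in(1,-1)]
    return min((k for k in o if k[1] is not None),key=lambda k:abs(k[1][5]))[0]
def sweep(x,y,o):
    y0=y-.045
    r.reach(W(x,y0,.15),o); r.line_to(W(x,y0,.089),max_speed=.08)
    print('down',r.observe()['ft_force'])
    r.line_to(W(x,.125,.089),max_speed=.08); print('mid',r.observe()['ft_force'])
    r.line_to(W(x,.168,.089),max_speed=.04); r.wait(.3)
    r.line_to(W(x,.168,.15),max_speed=.15)
E
python3 - <<'E'
from h import *
np.set_printoptions(precision=4,suppress=True)
p=np.load("top0.npz")['p']
uv,x=nuts("top",p); s=S(x); print(s)
on=sorted([k for k in s if abs(k[0])<.11 and abs(k[1])<.12],key=lambda k:-k[0]); print(on)
print('weight',S(ray("top",[[331,242.5]],.12)))
r.close_gripper(5); o=best(); print(o,r.solve_ik(W(.03,0,.16),o))
sweep(*on[0],o); ob=r.observe(); print(ob['time'],ob['position'],S(ob['position'][None,:2]))
for n in("top","scene"):
    p,_=r.snapshot(n); cv2.imwrite(f"pics/{n}1.png",p[:,:,::-1]); uv,x=nuts(n,p); print(np.c_[uv,S(x)])
E
```

```text
[[-0.0933  0.2294]
 [-0.0562  0.1823]
 [-0.0274  0.0551]
 [-0.0098  0.2428]
 [ 0.0269 -0.0039]
 [ 0.037   0.192 ]
 [ 0.0746 -0.0107]
 [ 0.0757  0.2512]
 [ 0.0677  0.7649]
 [ 0.2501  0.4522]]
[array([ 0.0746, -0.0107]), array([ 0.0269, -0.0039]), array([-0.0274,  0.0551])]
weight [[-0.0905 -0.0727]]
[2.2876 2.1532 0.    ] [ 0.0871  0.4655  1.7285 -0.      0.9476  0.1476]
down [0.5407 0.6639 0.1954]
mid [ 0.1538 -0.6088  0.1779]
9.55 [0.6524 0.2291 0.1499] [[0.0744 0.1679]]
[[306.     197.5      0.0269  -0.0039]
 [143.     107.5      0.25     0.4536]]
[[108.5    338.5      0.2741  -0.2623]
 [505.2636 316.5545   0.2104   0.4621]
 [348.5    273.5      0.1194   0.1757]
 [377.3529 253.1176   0.0663   0.2384]
 [260.1522 235.4348   0.0262  -0.0028]
 [288.9    216.9     -0.028    0.057 ]]
```

View pics/scene1.png

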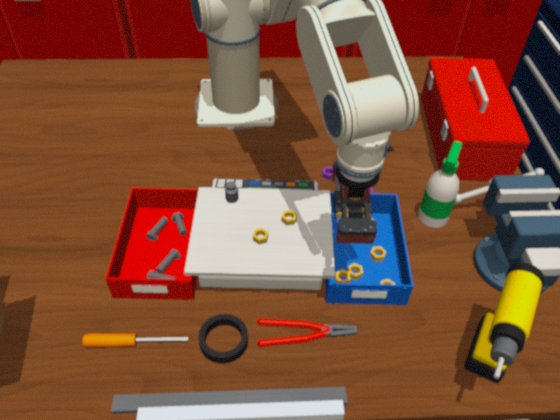

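The scene view shows nut 1 gone from the platter and lying in the blue bin at about (343,276). The other two are unmoved at (260,235) and (289,217), and the weight is still at (231,190). Next I'll sweep the other two.

```bash
python3 - <<'E'
from h import *
np.set_printoptions(precision=4,suppress=True)
o=best()
sweep(.0267,-.0035,o)
p,_=r.snapshot("scene"); uv,x=nuts("scene",p); s=S(x); print(np.c_[uv,s])
on=[k for k in s if abs(k[0])<.11 and abs(k[1])<.145]; print(on)
if len(on)==1 and np.linalg.norm(on[0]-[-.0277,.056])<.008:
    sweep(-.0277,.056,o)
    r.line_to(W(-.03,.1,.25)); r.reach([.35,-.35,.3],o); r.wait(.3)
    print(r.observe()['time'])
    for n in("top","scene"):
        p,_=r.snapshot(n); cv2.imwrite(f"pics/{n}2.png",p[:,:,::-1]); uv,x=nuts(n,p,.012); print(np.c_[uv,S(x)])
E
```

```text
down [-0.8489 -0.3638  0.6362]
mid [-0.2388 -0.3761  0.2901]
[[108.5    338.       0.2731  -0.2625]
 [505.2737 316.5334   0.2104   0.4622]
 [348.5    273.5      0.1194   0.1757]
 [339.0833 260.0833   0.0865   0.159 ]
 [377.5    253.       0.066    0.2387]
 [346.7895 235.4649   0.0208   0.1789]
 [367.5    223.      -0.0157   0.2259]
 [288.9    216.9     -0.028    0.057 ]]
[array([-0.028,  0.057])]
down [-0.0072 -0.5952  0.2743]
mid [-0.4776  0.949  -0.0225]
24.4417
[[214.5    237.5     -0.0867   0.2419]
 [238.5    221.5     -0.0379   0.1783]
 [212.     205.75     0.0023   0.2562]
 [243.463  199.6111   0.025    0.1689]
 [238.     186.5      0.0617   0.1871]
 [211.5    174.       0.0934   0.2651]
 [ 21.     164.5      0.0893   0.8131]
 [143.5    107.5      0.2792   0.4793]]
[[108.5    338.5      0.2289  -0.2904]
 [505.2737 316.5334   0.1592   0.5022]
 [348.5    273.5      0.0597   0.1888]
 [339.5    260.       0.0234   0.1714]
 [377.5    253.       0.0012   0.2578]
 [343.     238.5     -0.0388   0.183 ]
 [367.2    222.8     -0.0887   0.2431]]
```

View pics/top2.png

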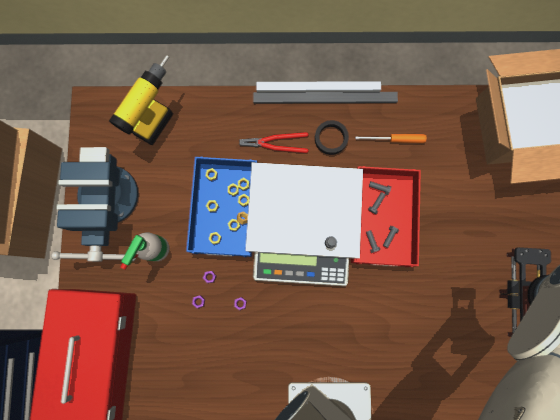

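View pics/scene2.png

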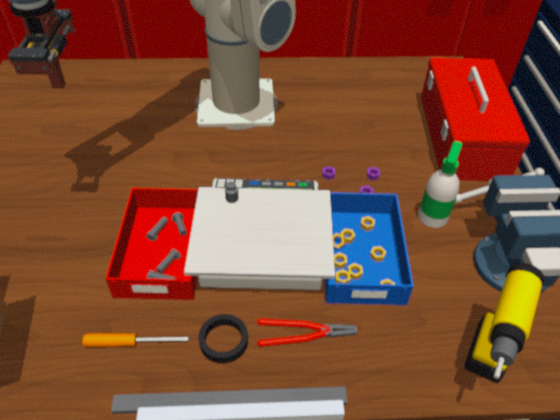

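Both views show the platter empty except for the weight, still at top (331,243). The blue bin now holds eight nuts, with the new ones at top (243,184), (243,200) and (242,218). Both bins and the tools haven't moved, and the arm is clear.

```bash
python3 -c "
from plant import r
print(r.finish_job())"
```

```text
the job is handed in; nothing more can be done
None
```

I swept all three brass nuts into the blue bin. The last pictures show the check weight, both bins and the tools where they started, and I've handed the job in; it returned no verdict.

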